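# Set the side stop of a sample easel to its mark and clamp it

## Robot

A 6-joint arm with a two-finger parallel gripper is mounted at the origin on a cart in front of the work surface, level with it; the furniture and walls round the work are solid. World frame = base frame: x ahead of the robot, y to its left, z up, the work surface at z = 0. Lengths are in m, angles in degrees, forces in N, time in s.
With the tool pointing down it reaches from about 0.25 to 0.725 m from the base axis. Payload 9.7 kg.
Tool frame: the origin (TCP) lies at the very end of the fingers, on their centre line; the grasp point (between the pads) lies 19 mm behind it (bot.pinch_z is the distance from the TCP to the grasp point, in m); z points along the fingers, y is the line along which they close (so a half turn about z gives the same grasp; the last joint's range is limited). The gripper opens to 85 mm and grips with 20 to 120 N. Pads are 22 mm wide; open, the fingers measure 114 mm over their backs; the gripper's body (76 mm by 85 mm) begins 54 mm behind the grasp point. The pads swing forward as they close: fully open they stand 13 mm farther back than shut.
Start: joints at [68.354, 4.979, 10.078, 95.1, 0, 90], TCP at [0.203, 0.511, 0.231] pointing down, gripper open.
Joint ranges: [-179.16, 179.16], [-48.56, 103.87], [-65.8, 70.77], [-126.05, 130.52], [-82.76, 87.17], [-180, 180]. Speed limits (degrees/s): [127.2, 127.2, 147.25, 180, 180, 180].

## Interface

Orientations are given as [roll, pitch, yaw] about the fixed x, y, z axes, in that order (R = Rz(yaw) Ry(pitch) Rx(roll)).
In Python, from workcell import telemetry, camera, calibration, workorder, bot gives the robot as it stands.
- The arm moves only by the tool play_rows, never from a script. Its argument "increments" is a list of rows, each a list of 3 entries, a list of its own where there are three numbers: the shift along the tool's x, y, z in mm, then the turn, a rotation vector about the tool's x, y, z in degrees, then the closure, from 0 (fully open) to 1 (shut). In form: [[[x, y, z], [ax, ay, az], jaw], ...]. A call has 1 to 20 rows; each row is the pose to reach, as a shift and turn from the pose commanded when the call began, along the tool's axes at that moment; what a row does not reach only later rows make up. A row lasts 1/10 s, in which the tool goes at most 50 mm and 8.59 degrees, less where a joint would pass 70% of its speed; a pose out of reach is approached as far as the arm can. A call with a gripper value outside its range is refused whole. The fingers move at their own pace and stop on an object; "grip_force" is the grip in N (left out, the last holds). Time passes only in rows, so rows that repeat a pose let the fingers close. It gives the time, the measured TCP pose, the force, the opening and the grip force at its end, in the units of the state.
- telemetry.get_obs(): the state, without advancing time (a new reading comes with each control period).
- camera(name): name is "scene" or "side" or "wrist"; returns (picture, depth): 480x640x3 uint8, red, green, blue; 480x640 float32, m along the optical axis (not along the pixel's ray), 0 where there is no reading.
- calibration(name): a dict with "vertical_fov" (degrees; the focal length in pixels is half the picture's height over the tangent of half this angle, whatever the lens; pixels are square), "cx", "cy" (the principal point, pixels), "rvec" (rotation vector, rad) and "tvec" (3), from world to camera coordinates, as OpenCV has them; the wrist camera has in their place "hand_eye" (4x4, takes a point from camera to tool coordinates, whose origin is the TCP and whose axes are the flange's). Camera axes: x right, y down, z forward; pixel columns grow to the right and rows downward; lengths in m; the calibration is good to about 2 mm. A picture is of the moment at which its call begins: read the wrist's pose just before it. calibration takes no time and is no camera call.
- workorder.job_done(): hands the job in; it is judged then, once.
The state is a dict: "time": time; "q": joint angles; "qd": joint speeds; "joint_efforts": joint torques, N m; "ee_pos": TCP position; "tcp_rot": TCP orientation; "wrist_force": force on the tool from outside, world axes, zero at the start; "torque": the same for the moment, N m; "opening": finger opening in m; "grasp_force": force on a finger pad.
Only numpy, scipy, OpenCV 4.12 (cv2) and the standard library are available. Lean on these libraries where they do the work, as an engineer would, in place of code of your own. Each camera call takes 0.05 s, during which the arm holds its last target. There are 200 camera calls.

## Task

Set up the paint-sample easel for the next panel: with its clamp knob still slack, slide the blue side stop along its slot until its yellow pointer stands in the red mark on the white rule. Then turn the orange clamp knob clockwise until it is firmly tight, so that the stop is held there, and let go. Leave the oil bottle, the wax tin and the gauge beside the easel where they are.

Things in the scene. Friction and masses are not known exactly. Their poses are not given: they have to be found in the camera images.
- easel: Fixed easel on a tube frame: a grey board, 240 mm up the slope, 340 mm wide, its face sloping 35 degrees, low edge towards the robot. Origin on the table under the face's centre, which is 95 mm above it. x away from the robot (the face rises that way), y to the left along the face, z up. Out of the face is (-0.574, 0, 0.819) in this frame.
- lamp_bar (a point): Middle of the white lamp bar that overhangs the knob: 24 mm thick, 340 mm long along the easel's y, carried at both ends by 16 mm tubes from behind. Axes as the easel. A tool pointing straight down at the knob runs into it: come in at right angles to the face, from the robot's side.
- stop_grip (a point): Blue stop, where to grip it: lower part of its upright fence, half-way up (17 mm above the bare face). The fence is 10 mm thick (y), 34 mm high, and runs from 35 mm below this point on the slope to 95 mm above. Axes: x up the slope, y along the slot, z out of the face. It slides along y only (84 mm in all, 2 N friction when unclamped).
- stop_foot (a point): Middle of the slot in the stop's foot, on the face: 115 mm to the -y side of the fence, same axes. The foot is a 6 mm thick blue plate, 44 mm wide up the slope, with a slot 90 mm long; it runs beneath the knob and joins the fence 18 mm up the slope of stop_grip.
- pointer (a point): Tip of the stop's yellow pointer at the low end of the fence, 4 mm wide, over the white rule. It moves with the stop; same axes as stop_grip and same y as the middle of the fence.
- mark_centre (a point): Middle of the red mark on the white rule along the low edge of the face: a red bar 10 mm wide along y, 26 mm up the slope, 3 mm thick. Axes: x up the slope, y along the rule, z out of the face. The pointer stands in the mark when within 5 mm of this point along y.
- knob_grip (a point): Orange clamp knob: hub 40 mm across and 8 mm high, on it a grip bar 46 mm long, 14 mm thick, 28 mm high. This point is on the turning axis, 13 mm below the bar's top, about 42 mm above the face. Axes turn with the knob: z out of the face (turning axis), x along the bar, y across it. Clockwise seen from outside the face tightens, and it goes down 2 mm per radian.
- knob: The same knob; origin on its axis at the hub's underside, axes as knob_grip. It starts slack by an unknown amount and turns against a steady 0.13 N m until the pad meets the foot; the torque then grows to about 0.26 N m over 0.7 rad and stops hard. Where that is cannot be read off: feel for it. It takes 2.2 to 3 rad in all, so regrasp. It stays where it is left.
- clamp_pad: Black round pad, 34 mm across, beneath the knob; the knob presses it on the stop's foot. Origin on the knob's axis, 9 mm above its underside. Slack, it stands 3 to 5 mm clear of the foot; after touching it presses with about 90 N per radian of turn up to the hard stop (60 N). Clamped is 20 N or more; turning right up to the hard stop does no harm.
- oil_bottle: Bystander: small cream bottle with red cap and spout, 36 mm across, 112 mm high, right of the easel. Origin at the centre of its underside.
- wax_tin: Bystander: round grey wax tin, 67 mm across, 25 mm high, left of the easel. Origin at the centre of its underside.
- coat_gauge: Bystander: yellow coating gauge 122 x 58 x 29 mm, lying in front of the easel. Origin at the centre of its underside, its x along its length.

How it is judged (in metres and radians):
On the way, in this order (a step that is already met when the one before it is completed fails the run):
1. the stop's pointer stands in the red mark while the clamp is still slack (y of pointer in the frame of mark_centre between -0.005 and 0.005 m and contact force between clamp_pad and stop below 3 N), for 0.2 s.
2. the knob is tightened with the pointer still in the mark (y of pointer in the frame of mark_centre between -0.005 and 0.005 m and contact force between clamp_pad and stop above 20 N), for 0.2 s.
At the end, for the whole second after the job is handed in: The pointer stands in the red mark (within 5 mm of its middle along the rule), the clamp pad presses on the stop's foot with at least 20 N, nothing moves, and the bottle, tin and gauge stand where they stood (within 20 mm) (all of step 2 and angular speed of clamp_pad below 0.05 rad/s and linear speed of clamp_pad below 0.005 m/s); the robot touches nothing.
It fails at once if the oil bottle, wax tin or gauge is shoved more than 20 mm, or the bottle tipped (distance of any of oil_bottle, wax_tin, coat_gauge from where it was at the start of the episode above 0.02 m or angle between oil_bottle's own z axis and vertical above 0.5 rad).
It also fails if it takes over 67 s, if anything falls off the work surface, if the arm or the gripper's body presses on something with over 40 N, if the wrist force passes 120 N, or if a joint passes its speed limit or range.

## Working session

There is one attempt and no reset: what is moved stays moved. The work goes in short steps, Python scripts to look and compute and a tool call to move; the robot and the scene stay as the last step left them, time stands still between calls to the robot, and variables do not carry over. Pictures are saved under pics/ and viewed, at most 10 in all, crops included, and the job is handed in when it is done.

Besides the shell and the picture viewer there is one more tool, called after ">>>" as name(argument=value, ...) on one line, values as JSON. play_rows: Moves the arm, as the interface text tells. Its arguments: {"type":"object","properties":{"increments":{"type":"array"},"grip_force":{"type":"number"}},"required":["increments"]}

```bash
mkdir -p pics; ls; cat > h.py <<'E'
import numpy as np, cv2
from scipy.spatial.transform import Rotation as R
from workcell import telemetry, camera, calibration, workorder, bot
def K(c):
    f=240/np.tan(np.radians(c["vertical_fov"])/2); return f,c["cx"],c["cy"]
def shot(name):
    o=telemetry.get_obs(); im,d=camera(name); c=calibration(name); f,cx,cy=K(c)
    if name=="wrist":
        T=np.eye(4);T[:3,:3]=R.from_euler('xyz',o['tcp_rot'],degrees=True).as_matrix();T[:3,3]=o['ee_pos']
        M=T@np.array(c["hand_eye"])
    else:
        W=np.eye(4);W[:3,:3]=R.from_rotvec(np.ravel(c["rvec"])).as_matrix();W[:3,3]=np.ravel(c["tvec"]);M=np.linalg.inv(W)
    v,u=np.mgrid[:480,:640]
    P=np.stack([(u-cx)/f*d,(v-cy)/f*d,d],-1)@M[:3,:3].T+M[:3,3]
    return im,d,P,M
E
python3 - <<'E'
from h import *
print(telemetry.get_obs())
a=[]
for n in("scene","side"):
    im,d,P,M=shot(n); np.savez(n,im=im,d=d,P=P); print(n,calibration(n),(d>0).mean(),M[:3,3]); 
    cv2.imwrite(f"pics/{n}0.png",im[:,:,::-1])
E
```

```text
pics
{'time': 0.0, 'q': array([ 6.83534791e+01,  5.01061622e+00,  1.00345903e+01,  9.51007920e+01,
       -9.98369688e-04,  9.00014186e+01]), 'qd': array([-0.01357936,  0.0595676 , -0.04929844, -0.03044554,  0.01826218,
        0.06674702]), 'joint_efforts': array([-2.57273787e-03, -5.20389926e+01,  4.64797425e+01,  1.64941692e-02,
       -1.49010075e-04,  1.37696393e-06]), 'ee_pos': array([0.20280031, 0.51098906, 0.23058894]), 'tcp_rot': array([-1.79923182e+02,  1.00027077e-03,  1.58352062e+02]), 'wrist_force': array([ 0.48359411, -0.04521894, -0.48163899]), 'torque': array([0.0062762 , 0.00033968, 0.02308105]), 'grasp_force': 0.0, 'opening': 0.08577695188895947}
scene {'vertical_fov': 44.978448402972845, 'cx': 313.2533572346084, 'cy': 237.49144744030679, 'rvec': array([ 2.02038895, -0.67808857,  0.41697453]), 'tvec': array([-0.38511017,  0.34748115,  1.14902251])} 0.9113313802083334 [-0.21019488 -0.86676107  0.89098209]
side {'vertical_fov': 42.72035508168809, 'cx': 307.2401457376459, 'cy': 235.78093602917141, 'rvec': array([ 0.42221806, -2.58809914,  1.40476658]), 'tvec': array([0.49018252, 0.26016036, 1.23061732])} 0.915029296875 [0.16571923 0.99920915 0.89246821]
```

View pics/scene0.png

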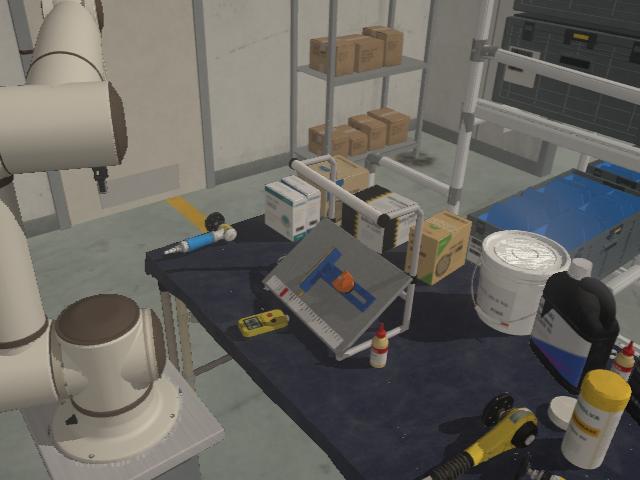

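View pics/side0.png

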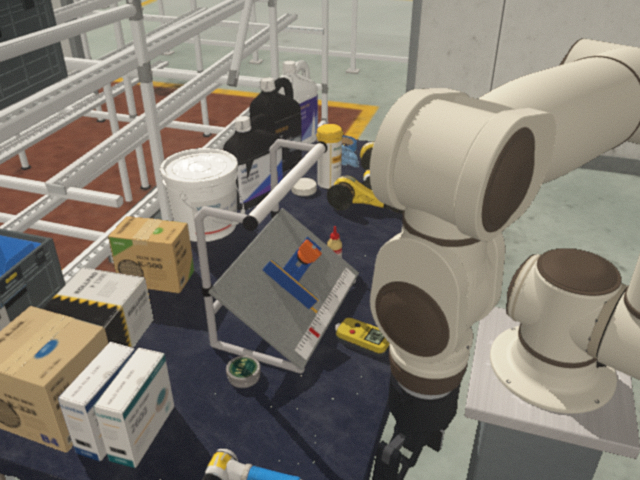

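Scene view: blue stop at (320–370, 255–310), orange knob (345,282), red mark (283,293), gauge (263,322), bottle (378,348). Side view: stop (290,283), knob (308,250), mark (315,331), tin (243,371). Next I measure these by colour and depth.

```bash
cat > m.py <<'E'
from h import *
def masks(im):
    h=cv2.cvtColor(im,cv2.COLOR_RGB2HSV).astype(int);H,S,V=h[...,0],h[...,1],h[...,2]
    return dict(blue=(H>105)&(H<125)&(S>130)&(V>60),orange=(H>5)&(H<14)&(S>180)&(V>120),red=((H<4)|(H>174))&(S>150)&(V>90),
      yellow=(H>22)&(H<33)&(S>150)&(V>100),grey=(S<30)&(V>70)&(V<150))
E
python3 - <<'E'
from m import *
rois=dict(scene=(220,350,255,415),side=(205,370,205,360))
for n in rois:
    z=np.load(n+".npz"); im,P,d=z['im'],z['P'],z['d']; a,b,c,e=rois[n]
    m=masks(im); box=np.zeros(d.shape,bool);box[a:b,c:e]=1
    for k in m:
        q=P[m[k]&box&(d>0)]
        if k=='grey':
            q=q[(q[:,2]>.02)&(q[:,2]<.19)]
            for _ in range(8):
                C=np.median(q,0) if _==0 else q.mean(0); N=np.linalg.svd(q-C)[2][2]; N*=np.sign(N[2]); r=abs((q-C)@N); q=q[r<max(.004,np.percentile(r,70))]
            print(n,'plane',C,N,np.degrees(np.arccos(N[2])),len(q),np.degrees(np.arctan2(-N[1],-N[0])))
        else:
            if len(q): print(n,k,len(q),q.mean(0).round(4),q.min(0).round(3),q.max(0).round(3))
E
```

```text
scene blue 669 [ 0.538  -0.0137  0.1088] [ 0.479 -0.131  0.061] [0.597 0.046 0.158]
scene orange 135 [ 0.5315 -0.0621  0.1356] [ 0.508 -0.074  0.113] [ 0.548 -0.049  0.158]
scene red 135 [ 0.4925 -0.1257  0.0728] [ 0.393 -0.219  0.026] [0.521 0.1   0.112]
scene yellow 342 [0.3836 0.0382 0.0237] [0.334 0.008 0.012] [0.43  0.075 0.031]
scene plane [ 0.51230122 -0.03885751  0.07356353] [-0.5592588   0.04019958  0.82801787] 34.10433964644104 4537 -4.111355310829702
side blue 900 [0.5444 0.025  0.1075] [ 0.483 -0.129  0.063] [0.6   0.054 0.155]
side orange 300 [ 0.5312 -0.0464  0.1313] [ 0.403 -0.057  0.027] [0.555 0.059 0.158]
side red 104 [ 0.495  -0.0954  0.0696] [ 0.397 -0.322 -0.004] [0.564 0.102 0.112]
side yellow 408 [0.4072 0.052  0.0232] [0.379 0.015 0.002] [0.438 0.079 0.029]
side plane [0.54482976 0.05299768 0.08961007] [-0.56838076  0.03715968  0.82192608] 34.72193120702094 6599 -3.7405683560306953
```

```bash
cat >> m.py <<'E'
psi=np.radians(-3.8); Yv=np.array([-np.sin(psi),np.cos(psi),0]); t=np.radians(35)
Xh=np.array([np.cos(psi),np.sin(psi),0]); U=np.cos(t)*Xh+np.sin(t)*np.array([0,0,1]); N=np.cross(U,Yv)
C0=np.array([0.5285,0.007,0.0816])  # point near the face
def F(P): return np.stack([(P-C0)@U,(P-C0)@Yv,(P-C0)@N],-1)
def W(u,v,w): return C0+u*U+v*Yv+w*N
E
python3 - <<'E'
from m import *
print('N',N,calibration("wrist"))
for n in("scene","side"):
    z=np.load(n+".npz"); im,P,d=z['im'],z['P'],z['d']; Q=F(P)
    near=(d>0)&(abs(Q[...,0])<.2)&(abs(Q[...,1])<.25)&(Q[...,2]>-.01)&(Q[...,2]<.06)
    m=masks(im)
    for k in m:
        q=Q[m[k]&near]
        if len(q): print(n,k,len(q),np.percentile(q,[2,50,98],axis=0).round(3).tolist())
    q=Q[m['grey']&near]; print('face ext',np.percentile(q,[1,99],axis=0).round(3).tolist(), W(*np.percentile(q,50,axis=0)))
    q=Q[m['blue']&near&(Q[...,2]>.025)]; print('fence top',len(q),np.percentile(q,[5,50,95],axis=0).round(3).tolist())
    L=P[(d>0)&(P[...,2]>.2)&(P[...,2]<.45)&(P[...,0]>.45)&(P[...,0]<.75)&(abs(P[...,1])<.2)&(im.min(-1)>140)]
    print('lamp',len(L),np.percentile(L,[2,50,98],axis=0).round(3).tolist())
E
```

```text
N [-0.57231541  0.03801315  0.81915204] {'vertical_fov': 69.42000007993333, 'cx': 327.0483494614718, 'cy': 231.33514784100478, 'hand_eye': array([[ 8.30620189e-05, -9.47610706e-01, -3.19427523e-01,
         8.08225086e-02],
       [ 9.99999955e-01, -1.33212191e-05,  2.99552600e-04,
        -4.65738379e-06],
       [-2.88114414e-04, -3.19427534e-01,  9.47610662e-01,
        -1.43337407e-01],
       [ 0.00000000e+00,  0.00000000e+00,  0.00000000e+00,
         1.00000000e+00]])}
scene blue 669 [[-0.039, -0.134, 0.003], [0.024, 0.028, 0.011], [0.08, 0.035, 0.036]]
scene orange 135 [[0.02, -0.078, 0.025], [0.039, -0.068, 0.038], [0.051, -0.061, 0.059]]
scene red 121 [[-0.142, -0.218, 0.001], [-0.003, -0.209, 0.009], [0.014, 0.087, 0.035]]
scene yellow 346 [[-0.19, -0.004, 0.014], [-0.154, 0.025, 0.038], [-0.118, 0.058, 0.058]]
scene grey 9390 [[-0.095, -0.165, -0.004], [0.015, -0.03, 0.001], [0.166, 0.165, 0.026]]
face ext [[-0.097, -0.166, -0.006], [0.178, 0.169, 0.039]] [ 0.53794555 -0.02404107  0.09094245]
fence top 177 [[-0.037, 0.028, 0.026], [0.021, 0.031, 0.031], [0.078, 0.035, 0.037]]
lamp 544 [[0.531, -0.159, 0.337], [0.55, -0.023, 0.345], [0.647, 0.164, 0.348]]
side blue 900 [[-0.036, -0.057, 0.002], [0.029, 0.039, 0.009], [0.083, 0.044, 0.031]]
side orange 300 [[0.014, -0.061, 0.02], [0.034, -0.055, 0.037], [0.054, -0.042, 0.056]]
side red 98 [[-0.139, -0.212, -0.005], [-0.0, -0.2, 0.006], [0.016, 0.089, 0.033]]
side yellow 678 [[-0.191, 0.002, 0.009], [-0.148, 0.043, 0.033], [-0.117, 0.064, 0.057]]
side grey 9832 [[-0.095, -0.157, -0.006], [0.047, 0.064, -0.001], [0.172, 0.173, 0.033]]
face ext [[-0.134, -0.161, -0.008], [0.187, 0.174, 0.044]] [0.57136485 0.06878924 0.10767634]
fence top 127 [[-0.032, 0.038, 0.025], [0.025, 0.041, 0.028], [0.081, 0.043, 0.032]]
lamp 1435 [[0.53, -0.152, 0.329], [0.548, 0.048, 0.342], [0.657, 0.17, 0.347]]
```

```bash
cat >> m.py <<'E'
def inc(p,phi=0,o=None):
    """shift/turn to TCP p, tool z=-N, tool x = -U turned by phi deg about tool z"""
    o=o or telemetry.get_obs(); A=R.from_euler('xyz',o['tcp_rot'],degrees=True)
    B=R.from_matrix(np.stack([-U,Yv,-N],1))*R.from_euler('z',phi,degrees=True)
    return (A.inv().apply(p-o['ee_pos'])*1000).round(1).tolist(),np.degrees((A.inv()*B).as_rotvec()).round(2).tolist()
E
python3 - <<'E'
from m import *
print(inc(W(0,.02,.30)),W(0,.02,.30))
E
```

```text
([-318.7, -382.1, -96.2], [-5.52, -34.72, -17.27]) [0.35813085 0.03835997 0.32734561]
```

>>> play_rows(increments=[[[-32,-38,-10],[-0.5,-3.5,-1.7],0],[[-64,-76,-20],[-1.1,-7,-3.4],0],[[-96,-114,-29],[-1.7,-10.4,-5.2],0],[[-128,-152,-38],[-2.2,-13.9,-6.9],0],[[-159,-191,-48],[-2.8,-17.4,-8.6],0],[[-191,-229,-58],[-3.3,-20.8,-10.4],0],[[-223,-267,-67],[-3.9,-24.3,-12.1],0],[[-255,-306,-77],[-4.4,-27.8,-13.8],0],[[-287,-344,-87],[-5,-31.2,-15.5],0],[[-318.7,-382.1,-96.2],[-5.52,-34.72,-17.27],0],[[-318.7,-382.1,-96.2],[-5.52,-34.72,-17.27],0],[[-318.7,-382.1,-96.2],[-5.52,-34.72,-17.27],0]])

```text
time: 1.3
ee_pos: [0.3702, 0.0401, 0.3345]
tcp_rot: [-179.7, 34.2, 175.8]
wrist_force: [0.3, 0.1, 0.6]
opening: 0.0857
grasp_force: 0.0
```

```bash
python3 - <<'E'
from m import *
o=telemetry.get_obs();print(o['time'],o['q'],F(o['ee_pos']))
im,d,P,M=shot("wrist"); np.savez("w1",im=im,d=d,P=P); cv2.imwrite("pics/w1.png",im[:,:,::-1]); print(inc(W(0,.02,.15)))
E
```

```text
1.3 [ 14.13324458 -48.53683385 -23.33979777  82.46977485 -10.40835073
  15.31023571] [0.01388709 0.02256315 0.29900322]
([11.0, -2.7, 149.3], [-0.41, -0.89, -0.28])
```

View pics/w1.png

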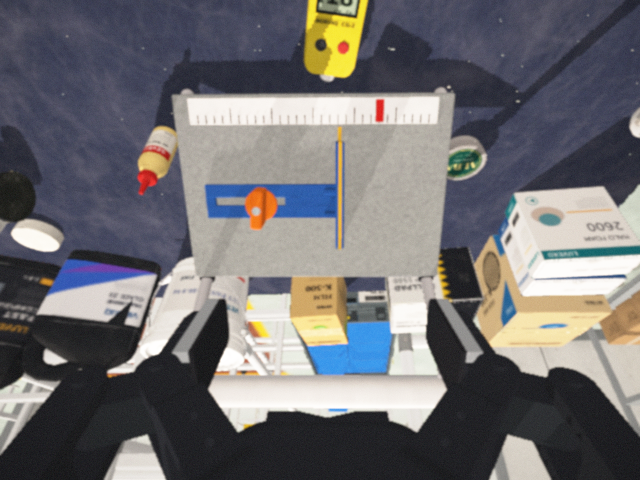

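Wrist view: red mark (380,110), yellow pointer (340,133), fence x≈340 rows 140–248, knob (261,205) with its bar nearly vertical in the picture (up the slope).

```bash
cat >> m.py <<'E'
def meas(im,P,d,tag=''):
    Q=F(P); m=masks(im)
    near=(d>0)&(abs(Q[...,0])<.14)&(abs(Q[...,1])<.17)&(Q[...,2]>-.02)&(Q[...,2]<.065)
    g=m['grey']&near&(Q[...,2]<.015); A=np.c_[Q[g][:,:2],np.ones(g.sum())]; s=np.linalg.lstsq(A,Q[g][:,2],rcond=None)[0]; print(tag,'face w=',s.round(4))
    for k,f in dict(red=near&(Q[...,0]<-.07),yellow=near&(Q[...,0]<-.03),fencetop=near&(Q[...,2]>.02)&(Q[...,1]>0),orange=near,bartop=near&(Q[...,2]>.042)).items():
        mm=m[{'fencetop':'blue','bartop':'orange'}.get(k,k)]&f; q=Q[mm]
        if len(q)<5: print(k,len(q)); continue
        print(k,len(q),'med',np.median(q,0).round(4),'min',np.percentile(q,2,axis=0).round(4),'max',np.percentile(q,98,axis=0).round(4))
        if k in('bartop','orange'):
            (c,wh,a)=cv2.minAreaRect((q[:,:2]*1000).astype(np.float32)); print('  rect u,v mm',np.round(c,1),np.round(wh,1),round(a,1))
        if k=='fencetop': print('  slope v/u',np.polyfit(q[:,0],q[:,1],1))
E
python3 - <<'E'
from m import *
z=np.load("w1.npz");meas(z['im'],z['P'],z['d'])
E
```

```text
face w= [ 0.0307 -0.0005 -0.0003]
red 148 med [-0.0838  0.081   0.005 ] min [-0.1399  0.0336  0.0027] max [-0.0702  0.086   0.0351]
yellow 1338 med [-0.1268  0.024   0.022 ] min [-0.1393 -0.0031  0.0117] max [-0.1137  0.0514  0.0314]
fencetop 157 med [0.0208 0.0285 0.0226] min [-0.0306  0.0174  0.0203] max [0.0503 0.0308 0.0351]
  slope v/u [-0.08396028  0.02844834]
orange 738 med [ 0.0295 -0.0561  0.0463] min [-0.0264 -0.0785  0.0264] max [ 0.0524 -0.0233  0.0568]
  rect u,v mm [-41.8 -10.9] [ 36.7 222. ] 56.1
bartop 395 med [ 0.0265 -0.059   0.055 ] min [ 0.0116 -0.0682  0.0434] max [ 0.0531 -0.0531  0.0571]
  rect u,v mm [ 33.4 -61.5] [14.5 44.2] 85.1
```

>>> play_rows(increments=[[[4,-1,50],[-0.2,-0.4,-0.1],0],[[8,-2,90],[-0.4,-0.9,-0.3],0],[[11,-2.7,130],[-0.4,-0.9,-0.3],0],[[11,-2.7,150],[-0.4,-0.9,-0.3],0],[[11,-2.7,150],[-0.4,-0.9,-0.3],0],[[11,-2.7,150],[-0.4,-0.9,-0.3],0]])

```text
time: 1.95
ee_pos: [0.4439, 0.0357, 0.2044]
tcp_rot: [-180.0, 35.0, 176.6]
wrist_force: [1.3, 0.2, 0.8]
opening: 0.0852
grasp_force: 0.0
```

```bash
python3 - <<'E'
from m import *
o=telemetry.get_obs();print(o['time'],o['q'],F(o['ee_pos']),inc(W(0,.02,.15)))
im,d,P,M=shot("wrist"); np.savez("w2",im=im,d=d,P=P); cv2.imwrite("pics/w2.png",im[:,:,::-1]); meas(im,P,d)
E
```

```text
1.95 [  9.21169017 -46.65185735 -38.56710681  63.75159066  -7.22762241
  10.3907031 ] [-0.00021704  0.0230028   0.15011098] ([-0.2, -3.0, 0.1], [0.19, -0.01, 0.32])
 face w= [ 0.011   0.0009 -0.    ]
red 433 med [-0.0847  0.0798  0.0051] min [-0.1395  0.0334  0.0029] max [-0.0703  0.0865  0.0347]
yellow 3382 med [-0.1272  0.0242  0.0221] min [-0.1393 -0.0029  0.0124] max [-0.114   0.0512  0.031 ]
fencetop 734 med [0.0197 0.031  0.0334] min [-0.0386  0.0178  0.0203] max [0.0803 0.0392 0.0353]
  slope v/u [-0.02589397  0.03150778]
orange 1909 med [ 0.0283 -0.0558  0.0456] min [ 0.0111 -0.0784  0.0255] max [ 0.0516 -0.043   0.0565]
  rect u,v mm [-42.  -10.9] [ 37.8 223.1] 56.1
bartop 1038 med [ 0.0265 -0.0586  0.0549] min [ 0.0114 -0.0682  0.0428] max [ 0.0523 -0.0532  0.0567]
  rect u,v mm [ 32.2 -61.8] [14.9 42.9] 84.3
```

View pics/w2.png

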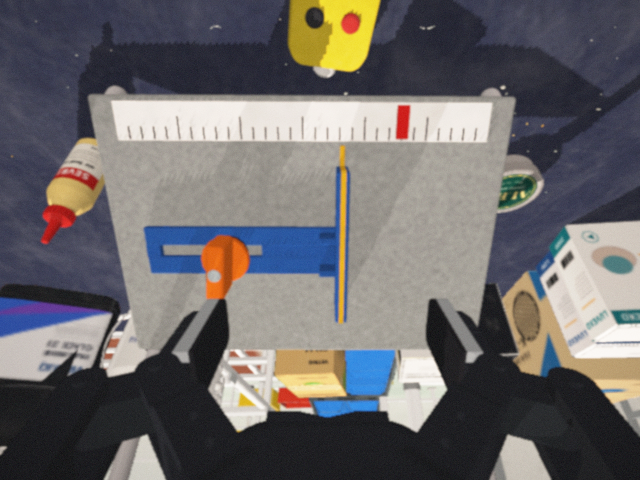

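Wrist view: pointer tip (342,155), mark (403,122), fence rows 165–322, knob bar runs from (232,240) to (215,297), clear of the fingers. Measuring pointer and mark separately.

```bash
cat >> m.py <<'E'
def pm(im,P,d):
    Q=F(P); hs=cv2.cvtColor(im,cv2.COLOR_RGB2HSV).astype(int)
    a=(d>0)&(Q[...,1]>-.02)&(Q[...,1]<.12)&(Q[...,2]<.05)&(Q[...,2]>-.005)
    y=a&(hs[...,0]>14)&(hs[...,0]<33)&(hs[...,1]>140)&(hs[...,2]>90)
    p=y&(Q[...,0]<-.038)&(Q[...,0]>-.09); s=y&(Q[...,0]>-.03)&(Q[...,0]<.09)
    r=a&masks(im)['red']&(Q[...,0]>-.118)&(Q[...,0]<-.06)
    for k,m_ in dict(pointer=p,strip=s,mark=r).items():
        q=Q[m_]
        print(k,len(q),*( (np.median(q,0).round(4),q.min(0).round(4),q.max(0).round(4)) if len(q) else ()))
        if k=='strip' and len(q)>10: print(np.polyfit(q[:,0],q[:,1],1).round(4))
E
python3 - <<'E'
from m import *
z=np.load("w2.npz");pm(z['im'],z['P'],z['d'])
E
```

```text
pointer 140 [-0.0459  0.0349  0.0076] [-0.0571  0.0333  0.0004] [-0.0382  0.0367  0.035 ]
strip 576 [0.022  0.035  0.0346] [-0.03    0.0333  0.0325] [0.0887 0.0367 0.0361]
[-0.0001  0.035 ]
mark 349 [-0.0757  0.0826  0.0043] [-0.0876  0.0783  0.0016] [-0.0633  0.0871  0.0067]
```

```bash
python3 - <<'E'
from m import *
z=np.load("w2.npz");im,P,d=z['im'],z['P'],z['d'];Q=F(P);m=masks(im)
b=Q[m['blue']&(Q[...,2]<.015)&(Q[...,1]>-.02)&(Q[...,1]<.02)&(d>0)]; print('foot',np.percentile(b,[1,50,99],axis=0).round(4).tolist())
o=m['orange']&(abs(Q[...,1]+.06)<.04)&(abs(Q[...,0]-.03)<.06)&(d>0)
for lo,hi in((.01,.026),(.026,.032),(.032,.05),(.05,.053),(.053,.06)):
    q=Q[o&(Q[...,2]>lo)&(Q[...,2]<hi)]
    if len(q): print(lo,len(q),np.percentile(q,[1,50,99],axis=0).round(4).tolist())
q=Q[o&(Q[...,2]>.05)]; print(cv2.minAreaRect((q[:,:2]*1000).astype(np.float32)))
v,u=np.nonzero(o); print(u.min(),u.max(),v.min(),v.max())
# fence top extents
k=(d>0)&(abs(Q[...,1]-.035)<.004)&(Q[...,2]>.030)&(Q[...,2]<.038); print('fence',Q[k].min(0),Q[k].max(0))
cv2.imwrite("pics/c.png",cv2.resize(im[215:310,180:280,::-1],None,fx=6,fy=6,interpolation=cv2.INTER_CUBIC))
E
```

```text
foot [[0.0125, -0.0196, -1.0825], [0.0332, -0.0007, 0.0062], [1.2933, 0.0197, 0.0097]]
0.01 50 [[0.0164, -0.0793, 0.0207], [0.0205, -0.0488, 0.024], [0.0462, -0.0432, 0.026]]
0.026 579 [[0.0127, -0.0801, 0.0262], [0.033, -0.0515, 0.0276], [0.0501, -0.0427, 0.0315]]
0.032 412 [[0.0111, -0.0651, 0.0322], [0.0217, -0.0551, 0.0415], [0.051, -0.0528, 0.0498]]
0.05 103 [[0.011, -0.0683, 0.0501], [0.0228, -0.0557, 0.052], [0.0517, -0.0531, 0.0529]]
0.053 737 [[0.0118, -0.0689, 0.0532], [0.0277, -0.0602, 0.0553], [0.053, -0.0537, 0.0569]]
((32.23207092285156, -61.78736114501953), (14.840656280517578, 42.91017150878906), 84.41899108886719)
202 248 236 298
fence [-0.15015622  0.03100515  0.03002275] [0.08969139 0.03898953 0.03796834]
```

View pics/c.png

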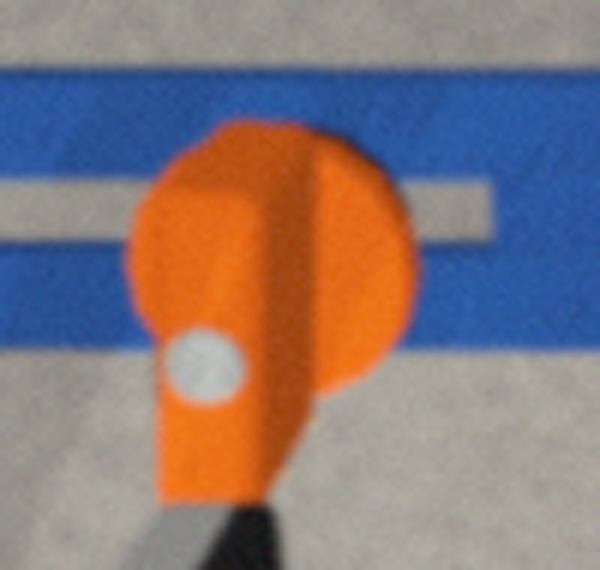

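The crop shows the knob hub centred at (270,255) in the crop, its bar almost along the slope. Knob axis is at about u=0.033, v=−0.062 on the face; the pointer must go +47.7 mm along the slot. Now grip the fence.

```bash
python3 - <<'E'
from m import *
o=telemetry.get_obs()
print(o['time'],inc(W(-.008,.035,.05)),inc(W(-.008,.035,.008)))
E
```

```text
2.0 ([8.7, 11.8, 100.8], [0.2, 0.09, 0.31]) ([8.8, 11.6, 142.8], [0.2, 0.09, 0.31])
```

>>> play_rows(increments=[[[4,6,40],[0.2,0,0.3],0.3],[[8.8,11.7,80],[0.2,0,0.3],0.4],[[8.8,11.7,100],[0.2,0,0.3],0.4],[[8.8,11.7,115],[0.2,0,0.3],0.4],[[8.8,11.7,128],[0.2,0,0.3],0.4],[[8.8,11.7,136],[0.2,0,0.3],0.4],[[8.8,11.7,140],[0.2,0,0.3],0.4],[[8.8,11.7,142],[0.2,0,0.3],0.4],[[8.8,11.7,142],[0.2,0,0.3],0.4]])

```text
time: 2.9
ee_pos: [0.5194, 0.0419, 0.0834]
tcp_rot: [-180.0, 35.1, 176.2]
wrist_force: [0.2, -0.1, -0.4]
opening: 0.0512
grasp_force: 0.0
```

```bash
python3 - <<'E'
from m import *
o=telemetry.get_obs();print(o['time'],F(o['ee_pos']),o['wrist_force'],o['opening'],inc(W(-.008,.035,.008)))
E
```

```text
2.9 [-0.00832019  0.03424598  0.00799515] [ 0.173253   -0.11389794 -0.35248531] 0.051219696651517335 ([-0.3, 0.8, -0.0], [-0.04, 0.06, -0.03])
```

>>> play_rows(increments=[[[0,0.8,0],[0,0,0],1],[[0,0.8,0],[0,0,0],1],[[0,0.8,0],[0,0,0],1],[[0,0.8,0],[0,0,0],1],[[0,0.8,0],[0,0,0],1],[[0,0.8,0],[0,0,0],1],[[0,0.8,0],[0,0,0],1],[[0,0.8,0],[0,0,0],1]], grip_force=40)

```text
time: 3.7
ee_pos: [0.5193, 0.0426, 0.0831]
tcp_rot: [-180.0, 35.0, 176.2]
wrist_force: [-5.0, 0.4, 5.1]
opening: 0.0092
grasp_force: 41.9
```

>>> play_rows(increments=[[[0,2,-1],[0,0,0],1],[[0,8,-1],[0,0,0],1],[[0,15,-1],[0,0,0],1],[[0,22,-1],[0,0,0],1],[[0,29,-1],[0,0,0],1],[[0,36,-1],[0,0,0],1],[[0,42,-1],[0,0,0],1],[[0,46,-1],[0,0,0],1],[[0,47.7,-1],[0,0,0],1],[[0,47.7,-1],[0,0,0],1],[[0,47.7,-1],[0,0,0],1]])

```text
time: 4.8
ee_pos: [0.5223, 0.0903, 0.0833]
tcp_rot: [-180.0, 35.1, 176.1]
wrist_force: [7.8, 0.5, -4.2]
opening: 0.0098
grasp_force: 40.8
```

```bash
python3 - <<'E'
from m import *
o=telemetry.get_obs();print(o['time'],F(o['ee_pos']),o['wrist_force'],o['opening'])
im,d,P,M=shot("wrist"); cv2.imwrite("pics/w3.png",im[:,:,::-1]); pm(im,P,d); meas(im,P,d)
E
```

```text
4.8 [-0.00862255  0.08267716  0.00807734] [ 7.77379313  0.50385368 -4.22696831] 0.009790442364028247
pointer 654 [-0.042   0.0823  0.0083] [-0.0577  0.0804  0.0047] [-0.038   0.0841  0.0362]
strip 1205 [-0.0007  0.0823  0.0346] [-0.03    0.0804  0.0332] [0.0339 0.084  0.0364]
[0.0007 0.0823]
mark 1350 [-0.0762  0.0827  0.0043] [-0.088   0.0783  0.002 ] [-0.063   0.0874  0.0066]
 face w= [0.0079 0.0009 0.0003]
red 1011 med [-0.0794  0.0827  0.0043] min [-0.088   0.0786  0.0029] max [-0.0703  0.0872  0.0057]
yellow 6664 med [-0.1199  0.0268  0.0168] min [-0.1245 -0.0013  0.0115] max [-0.113   0.0509  0.0208]
fencetop 2065 med [-0.0126  0.0796  0.0341] min [-0.0407  0.0554  0.0225] max [0.032  0.0871 0.056 ]
  slope v/u [0.00136815 0.08106782]
orange 4504 med [ 0.0322 -0.0537  0.028 ] min [ 0.0134 -0.0578  0.0212] max [ 0.0536 -0.0424  0.0409]
  rect u,v mm [ 32.8 -51.4] [44.  20.5] 8.1
bartop 42 med [ 0.052  -0.0566  0.0425] min [ 0.0445 -0.0574  0.0421] max [ 0.0548 -0.0549  0.0437]
  rect u,v mm [ 49.5 -55.8] [ 1.6 11. ] 76.8
```

View pics/w3.png

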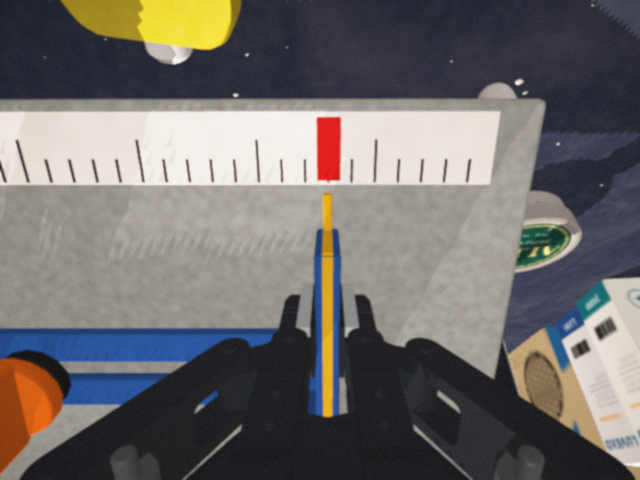

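Wrist view: pointer (328,210) sits right below the centre of the red mark (329,150); offset 0.4 mm. Releasing and backing out.

>>> play_rows(increments=[[[0,0,0],[0,0,0],0.4],[[0,0,0],[0,0,0],0.4],[[0,0,0],[0,0,0],0.4],[[0,0,0],[0,0,0],0.4],[[0,0,-10],[0,0,0],0.4],[[0,0,-30],[0,0,0],0.4],[[0,0,-60],[0,0,0],0.4],[[0,0,-95],[0,0,0],0.4],[[0,0,-110],[0,0,0],0.4],[[0,-35,-110],[0,0,0],0.4],[[0,-55,-110],[0,0,0],0.4],[[0,-60,-110],[0,0,0],0.4],[[0,-60,-110],[0,0,0],0.4]])

```text
time: 6.15
ee_pos: [0.4548, 0.034, 0.1742]
tcp_rot: [-180.0, 35.1, 176.0]
wrist_force: [0.7, -1.2, 0.2]
opening: 0.0514
grasp_force: 0.0
```

```bash
python3 - <<'E'
from m import *
o=telemetry.get_obs();print(o['time'],F(o['ee_pos']),o['wrist_force'],o['opening'],o['torque'])
im,d,P,M=shot("wrist"); pm(im,P,d); meas(im,P,d)
o=telemetry.get_obs()
print(inc(W(.033,-.062,.085),5.6),inc(W(.033,-.062,.031),5.6))
E
```

```text
6.15 [-0.0086115   0.02208072  0.11905681] [ 0.74879418 -1.23407885  0.15699318] 0.051400841321217194 [ 0.06456755  0.51833298 -0.0062575 ]
pointer 193 [-0.0447  0.082   0.0079] [-0.0578  0.0805  0.0001] [-0.038   0.0841  0.0358]
strip 455 [0.0022 0.0822 0.0348] [-0.0299  0.0803  0.0327] [0.0395 0.0842 0.0366]
[0.001  0.0823]
mark 431 [-0.0758  0.0826  0.0042] [-0.088   0.0782  0.0017] [-0.0632  0.087   0.0063]
 face w= [ 0.0213 -0.0017 -0.0008]
red 550 med [-0.0853  0.0795  0.0049] min [-0.1397  0.0329  0.003 ] max [-0.0703  0.0866  0.0346]
yellow 4286 med [-0.1271  0.0244  0.0223] min [-0.1393 -0.0028  0.0118] max [-0.1126  0.0523  0.0312]
fencetop 986 med [0.0012 0.0778 0.0308] min [-0.0394  0.0646  0.0202] max [0.038  0.0863 0.0352]
  slope v/u [-0.06011387  0.07781394]
orange 2355 med [ 0.027  -0.0557  0.0449] min [ 0.0111 -0.0768  0.0246] max [ 0.0524 -0.0433  0.0563]
  rect u,v mm [-47.1 -21.9] [ 38.4 223.7] 64.0
bartop 1282 med [ 0.0258 -0.0583  0.0548] min [ 0.0113 -0.0678  0.0427] max [ 0.0537 -0.0533  0.0565]
  rect u,v mm [ 33.4 -61.3] [13.7 44.9] 84.5
([-41.8, -84.5, 34.0], [-0.08, 0.05, 5.5]) ([-41.8, -84.4, 88.0], [-0.08, 0.05, 5.5])
```

>>> play_rows(increments=[[[-20,-40,10],[0,0,3],0.5],[[-36,-72,20],[0,0,5.5],0.5],[[-41.8,-84,30],[0,0,5.5],0.5],[[-41.8,-84,34],[0,0,5.5],0.5],[[-41.8,-84,45],[0,0,5.5],0.5],[[-41.8,-84,58],[0,0,5.5],0.5],[[-41.8,-84,70],[0,0,5.5],0.5],[[-41.8,-84,80],[0,0,5.5],0.5],[[-41.8,-84,86],[0,0,5.5],0.5],[[-41.8,-84,87],[0,0,5.5],0.5],[[-41.8,-84,87],[0,0,5.5],0.5]])

```text
time: 7.3
ee_pos: [0.5332, -0.0547, 0.1264]
tcp_rot: [176.2, 34.8, 169.5]
wrist_force: [-0.0, -0.7, 0.1]
opening: 0.043
grasp_force: 0.0
```

```bash
python3 - <<'E'
from m import *
o=telemetry.get_obs();print(o['time'],F(o['ee_pos']),o['q'],o['wrist_force'],o['opening'],inc(W(.0334,-.0613,.031),5.5))
im,d,P,M=shot("wrist"); cv2.imwrite("pics/w4.png",im[:,:,::-1])
E
```

```text
7.3 [ 0.03290296 -0.06128779  0.03162709] [ -6.72591976 -33.03564928 -40.78227861  47.27096727   1.62695
   3.13196586] [-0.04947433 -0.68652912  0.11113605] 0.0429928978772247 ([-0.5, 0.0, 0.6], [-0.05, 0.02, -0.03])
```

View pics/w4.png

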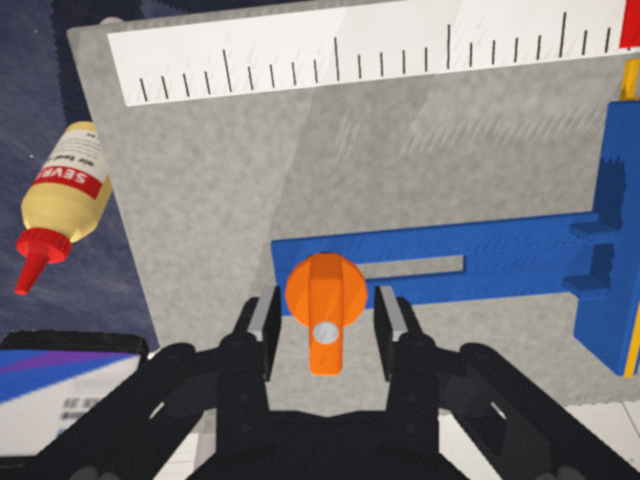

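The bar is centred between the open fingers at (326,330), aligned. Closing and making the first stroke.

>>> play_rows(increments=[[[0,0,0],[0,0,0],1],[[0,0,0],[0,0,0],1],[[0,0,0],[0,0,0],1],[[0,0,0],[0,0,0],1],[[0,0,0],[0,0,0],1],[[0,0,0],[0,0,0],1]], grip_force=90)

```text
time: 7.95
ee_pos: [0.5332, -0.0552, 0.1271]
tcp_rot: [176.2, 34.9, 169.4]
wrist_force: [-5.8, -1.4, 3.3]
opening: 0.0121
grasp_force: 88.8
```

>>> play_rows(increments=[[[0,0,0.2],[0,0,5],1],[[0,0,0.4],[0,0,10],1],[[0,0,0.5],[0,0,15],1],[[0,0,0.7],[0,0,20],1],[[0,0,0.9],[0,0,25],1],[[0,0,1],[0,0,30],1],[[0,0,1],[0,0,30],1]])

```text
time: 8.65
ee_pos: [0.5337, -0.0555, 0.1263]
tcp_rot: [157.8, 27.9, 134.9]
wrist_force: [-5.8, -2.1, 2.5]
opening: 0.0122
grasp_force: 88.5
```

```bash
cat >> m.py <<'E'
def st():
    o=telemetry.get_obs(); A=R.from_euler('xyz',o['tcp_rot'],degrees=True); B=R.from_matrix(np.stack([-U,Yv,-N],1))
    r=(B.inv()*A).as_rotvec(degrees=True)
    print('t',o['time'],'F',F(o['ee_pos']).round(4),'rot',r.round(1),'q6',o['q'][5].round(1),'f tool',A.inv().apply(o['wrist_force']).round(1),'m tool',A.inv().apply(o['torque']).round(3),o['joint_efforts'][5],o['opening'],o['grasp_force'])
E
python3 -c "
from m import *
st()"
```

```text
t 8.65 F [ 0.0333 -0.062   0.0312] rot [ 0.1 -0.1 35.7] q6 33.3 f tool [ 1.2 -3.9 -5.3] m tool [0.941 0.42  0.133] 0.972260870039463 0.012207041156738554 88.52827191352844
```

Moment about the axis is 0.133 N m, the slack running torque, so the knob is turning with the gripper.

>>> play_rows(increments=[[[0,0,0.2],[0,0,6],1],[[0,0,0.4],[0,0,12],1],[[0,0,0.6],[0,0,18],1],[[0,0,0.8],[0,0,24],1],[[0,0,1],[0,0,30],1],[[0,0,1.2],[0,0,36],1],[[0,0,1.4],[0,0,42],1],[[0,0,1.7],[0,0,48],1],[[0,0,1.9],[0,0,54],1],[[0,0,2.1],[0,0,60],1],[[0,0,2.1],[0,0,60],1]])

```text
time: 9.75
ee_pos: [0.5347, -0.0557, 0.1244]
tcp_rot: [145.1, -3.2, 81.4]
wrist_force: [-7.2, -3.9, 4.8]
opening: 0.012
grasp_force: 88.8
```

```bash
python3 -c "
from m import *
st()"
```

```text
t 9.75 F [ 0.033  -0.0622  0.0291] rot [ 0.1 -0.2 95.8] q6 93.3 f tool [-4.7 -2.4 -7.9] m tool [ 1.174 -0.85   0.194] 1.1696970462799072 0.012037879454208703 88.78995895385742
```

>>> play_rows(increments=[[[0,0,0.2],[0,0,5],1],[[0,0,0.4],[0,0,10],1],[[0,0,0.5],[0,0,15],1],[[0,0,0.7],[0,0,20],1],[[0,0,0.7],[0,0,20],1]])

```text
time: 10.25
ee_pos: [0.535, -0.0557, 0.1237]
tcp_rot: [147.7, -14.3, 64.6]
wrist_force: [-7.4, -3.5, 4.1]
opening: 0.0124
grasp_force: 88.9
```

```bash
python3 -c "
from m import *
st()"
```

```text
t 10.25 F [ 0.0329 -0.0622  0.0284] rot [ 1.000e-01 -2.000e-01  1.157e+02] q6 113.3 f tool [-5.1 -1.4 -7.4] m tool [ 0.877 -1.207  0.164] 0.9646754711866379 0.012350894007798692 88.8993501663208
```

>>> play_rows(increments=[[[0,0,0],[0,0,0],0.5],[[0,0,0],[0,0,0],0.5],[[0,0,0],[0,0,0],0.5],[[0,0,0],[0,0,0],0.5],[[0,0,-12],[0,0,0],0.5],[[0,0,-30],[0,0,0],0.5],[[0,0,-45],[0,0,0],0.5],[[0,0,-50],[0,0,-8],0.5],[[0,0,-50],[0,0,-16],0.5],[[0,0,-50],[0,0,-24],0.5],[[0,0,-50],[0,0,-32],0.5],[[0,0,-50],[0,0,-40],0.5],[[0,0,-50],[0,0,-48],0.5],[[0,0,-50],[0,0,-56],0.5],[[0,0,-50],[0,0,-64],0.5],[[0,0,-50],[0,0,-72],0.5],[[0,0,-50],[0,0,-80],0.5],[[0,0,-50],[0,0,-88],0.5],[[0,0,-50],[0,0,-96],0.5],[[0,0,-50],[0,0,-100],0.5]])

```text
time: 12.25
ee_pos: [0.5065, -0.053, 0.1652]
tcp_rot: [169.6, 33.7, 157.8]
wrist_force: [-0.2, -0.4, -0.1]
opening: 0.0427
grasp_force: 0.0
```

>>> play_rows(increments=[[[0,0,0],[0,0,-8],0.5],[[0,0,0],[0,0,-16],0.5],[[0,0,0],[0,0,-24],0.5],[[0,0,0],[0,0,-32],0.5],[[0,0,0],[0,0,-40],0.5],[[0,0,0],[0,0,-48],0.5],[[0,0,0],[0,0,-56],0.5],[[0,0,0],[0,0,-64],0.5],[[0,0,0],[0,0,-72],0.5],[[0,0,0],[0,0,-80],0.5],[[0,0,0],[0,0,-80],0.5],[[0,0,0],[0,0,-80],0.5]])

```text
time: 13.45
ee_pos: [0.5066, -0.0531, 0.1648]
tcp_rot: [-147.7, 14.4, -115.4]
wrist_force: [0.3, -0.2, -0.6]
opening: 0.0426
grasp_force: 0.0
```

```bash
python3 - <<'E'
from m import *
st()
im,d,P,M=shot("wrist"); cv2.imwrite("pics/w5.png",im[:,:,::-1]);meas(im,P,d); pm(im,P,d)
print(inc(W(.0332,-.0618,.028),115.7-180))
E
```

```text
t 13.45 F [ 0.0331 -0.0614  0.0784] rot [  0.1  -0.  -64.2] q6 -66.8 f tool [ 0.2 -0.   0.7] m tool [-0.43   0.21   0.011] -0.3219344560056925 0.04262409168406691 0.0
 face w= [0.007  0.0011 0.0001]
red 289 med [-0.0788  0.0816  0.0042] min [-0.0875  0.0774  0.0024] max [-0.0703  0.0867  0.0054]
yellow 4402 med [-0.1257  0.0175  0.02  ] min [-0.1371 -0.0052  0.008 ] max [-0.1136  0.0495  0.028 ]
fencetop 136 med [0.0127 0.0776 0.0315] min [0.0072 0.0634 0.0202] max [0.0514 0.0794 0.0346]
  slope v/u [-0.32781196  0.08160766]
orange 3034 med [ 0.0298 -0.0683  0.0403] min [ 0.0168 -0.0843  0.0224] max [ 0.0508 -0.0446  0.0526]
  rect u,v mm [ 33.8 -63.1] [39.3 38.2] 19.8
bartop 1494 med [ 0.0305 -0.0706  0.0514] min [ 0.0201 -0.084   0.0442] max [ 0.0446 -0.0439  0.0528]
  rect u,v mm [ 33.8 -63. ] [45.  13.7] 64.1
pointer 98 [-0.0524  0.0811  0.0068] [-0.0573  0.0794  0.0003] [-0.0475  0.084   0.0088]
strip 76 [0.0108 0.0822 0.0348] [-0.0226  0.0791  0.0338] [0.0172 0.0846 0.0363]
[-0.0061  0.0821]
mark 401 [-0.0754  0.0815  0.0042] [-0.0879  0.0765  0.0014] [-0.0629  0.0876  0.006 ]
([0.3, -0.3, 50.3], [-0.07, -0.03, -0.05])
```

View pics/w5.png

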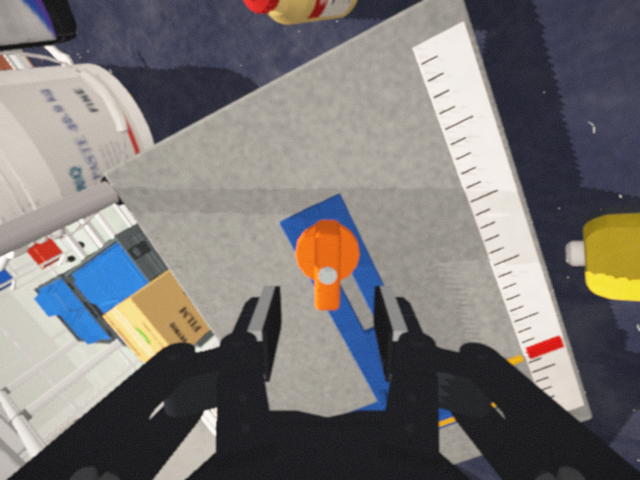

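The bar (327,265) is aligned with the fingers again after the half turn back, and the pointer is still at the mark (520,358)/(545,347). Regrasping and turning on.

>>> play_rows(increments=[[[0,0,14],[0,0,0],0.5],[[0,0,28],[0,0,0],0.5],[[0,0,40],[0,0,0],0.5],[[0,0,47],[0,0,0],0.5],[[0,0,50],[0,0,0],0.5],[[0,0,50],[0,0,0],0.7],[[0,0,50],[0,0,0],1],[[0,0,50],[0,0,0],1],[[0,0,50],[0,0,0],1],[[0,0,50],[0,0,0],1],[[0,0,50],[0,0,0],1],[[0,0,50],[0,0,0],1]], grip_force=90)

```text
time: 14.7
ee_pos: [0.5353, -0.055, 0.1239]
tcp_rot: [-147.6, 14.3, -115.2]
wrist_force: [-5.9, 1.2, 4.8]
opening: 0.0126
grasp_force: 89.0
```

>>> play_rows(increments=[[[0,0,0.2],[0,0,5],1],[[0,0,0.4],[0,0,10],1],[[0,0,0.5],[0,0,15],1],[[0,0,0.7],[0,0,20],1],[[0,0,0.7],[0,0,20],1],[[0,0,0.7],[0,0,20],1]])

```text
time: 15.3
ee_pos: [0.5358, -0.0551, 0.1234]
tcp_rot: [-153.8, 24.2, -133.7]
wrist_force: [-6.7, -0.3, 4.9]
opening: 0.012
grasp_force: 89.3
```

```bash
python3 -c "
from m import *
st()"
```

```text
t 15.3 F [ 0.0333 -0.0615  0.0277] rot [  0.1  -0.  -44.4] q6 -46.8 f tool [ 2.4  1.3 -7.8] m tool [-0.741  0.83   0.153] -0.024221501662395895 0.011972978257694456 89.27392244338989
```

>>> play_rows(increments=[[[0,0,0.2],[0,0,5],1],[[0,0,0.4],[0,0,10],1],[[0,0,0.5],[0,0,15],1],[[0,0,0.5],[0,0,15],1]])

```text
time: 15.7
ee_pos: [0.5361, -0.0553, 0.1233]
tcp_rot: [-161.0, 30.0, -149.4]
wrist_force: [-8.6, -0.5, 6.8]
opening: 0.0122
grasp_force: 89.7
```

```bash
python3 -c "
from m import *
st()"
```

```text
t 15.7 F [ 0.0335 -0.0616  0.0274] rot [  0.1  -0.1 -29.3] q6 -31.7 f tool [  3.2   0.6 -10.5] m tool [-0.556  1.205  0.07 ] 1.0154762864112854 0.01223744726125332 89.69822645187378
```

>>> play_rows(increments=[[[0,0,0.2],[0,0,5],1],[[0,0,0.4],[0,0,10],1],[[0,0,0.5],[0,0,15],1],[[0,0,0.5],[0,0,15],1]])

```text
time: 16.1
ee_pos: [0.5363, -0.0554, 0.1231]
tcp_rot: [-170.1, 33.8, -166.5]
wrist_force: [-11.1, -1.5, 8.3]
opening: 0.012
grasp_force: 90.1
```

```bash
python3 -c "
from m import *
st()"
```

```text
t 16.1 F [ 0.0335 -0.0617  0.0271] rot [  0.1  -0.1 -14.3] q6 -16.7 f tool [  4.6  -1.2 -13.1] m tool [-0.161  1.526  0.04 ] 1.0718633607029915 0.012019904491407014 90.14832973480225
```

>>> play_rows(increments=[[[0,0,0],[0,0,5],1],[[0,0,0],[0,0,10],1],[[0,0,0],[0,0,15],1],[[0,0,0],[0,0,15],1]])

```text
time: 16.5
ee_pos: [0.5363, -0.0555, 0.123]
tcp_rot: [179.8, 35.1, 175.6]
wrist_force: [-10.7, -2.8, 7.0]
opening: 0.0121
grasp_force: 106.5
```

```bash
python3 - <<'E'
from m import *
st()
im,d,P,M=shot("wrist"); cv2.imwrite("pics/w6.png",im[:,:,::-1])
st()
E
```

```text
t 16.5 F [ 0.0335 -0.0618  0.027 ] rot [ 0.1 -0.1  0.5] q6 -1.9 f tool [  4.6  -3.6 -11.8] m tool [ 0.638  1.356 -2.465] 3.6035799980163574 0.01214609315605213 106.52976712211967
t 16.55 F [ 0.0335 -0.0618  0.027 ] rot [ 0.1 -0.1  0.4] q6 -2.0 f tool [  4.5  -3.4 -12.3] m tool [ 0.685  1.37  -2.376] 2.8196876496076584 0.012321171707021709 105.85328880697489
```

View pics/w6.png

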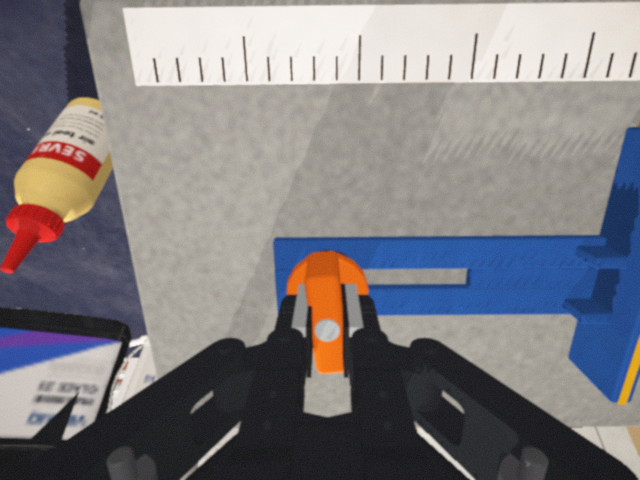

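The bar is held between the fingers with the twist now resisted by 2.4 N m: the hard stop has been reached. Releasing and backing out.

>>> play_rows(increments=[[[0,0,0],[0,0,12],0.5],[[0,0,0],[0,0,12],0.5],[[0,0,0],[0,0,12],0.5],[[0,0,0],[0,0,12],0.5],[[0,0,-10],[0,0,0],0.5],[[0,0,-25],[0,0,0],0.5],[[0,0,-45],[0,0,0],0.5],[[0,0,-75],[0,0,0],0.5],[[0,0,-100],[0,0,0],0.5],[[0,0,-110],[0,0,0],0.5],[[0,0,-110],[0,0,0],0.5],[[0,0,-110],[0,0,0],0.5]])

```text
time: 17.75
ee_pos: [0.4736, -0.0508, 0.2109]
tcp_rot: [179.7, 35.0, 175.6]
wrist_force: [0.1, -0.1, -0.6]
opening: 0.0429
grasp_force: 0.0
```

```bash
python3 - <<'E'
from m import *
st()
im,d,P,M=shot("wrist"); cv2.imwrite("pics/w7.png",im[:,:,::-1]);meas(im,P,d); pm(im,P,d)
E
```

```text
t 17.75 F [ 0.0324 -0.0613  0.1352] rot [0.1 0.  0.5] q6 -2.3 f tool [ 0.2 -0.1  0.5] m tool [ 0.039  0.541 -0.061] -0.01631987455766648 0.04291715979414858 0.0
 face w= [ 0.0264  0.0117 -0.0005]
red 366 med [-0.0792  0.0822  0.0043] min [-0.0877  0.0778  0.0027] max [-0.0702  0.087   0.0058]
yellow 778 med [-0.1161  0.0305  0.0143] min [-0.1187  0.0017 -0.0109] max [-0.0369  0.0819  0.0348]
fencetop 2398 med [0.0189 0.0778 0.0279] min [-0.0376  0.0659  0.0203] max [0.0841 0.0795 0.035 ]
  slope v/u [-0.01065071  0.07741185]
orange 1682 med [ 0.027  -0.0591  0.0406] min [ 0.0117 -0.079   0.0213] max [ 0.0504 -0.0455  0.0515]
  rect u,v mm [ 33.3 -62.1] [37.6 38.8] 62.1
bartop 830 med [ 0.0246 -0.0624  0.0501] min [ 0.0118 -0.0726  0.0436] max [ 0.0519 -0.0525  0.0518]
  rect u,v mm [ 33.5 -62.2] [44.7 14.2] 15.4
pointer 195 [-0.0474  0.0816  0.0072] [-0.0572  0.0789 -0.0003] [-0.0384  0.0846  0.0374]
strip 761 [0.0213 0.0822 0.0348] [-0.03    0.0794  0.0327] [0.0897 0.0848 0.037 ]
[0.001  0.0822]
mark 494 [-0.0761  0.0822  0.0042] [-0.0878  0.0776  0.0014] [-0.0633  0.0879  0.0065]
```

View pics/w7.png

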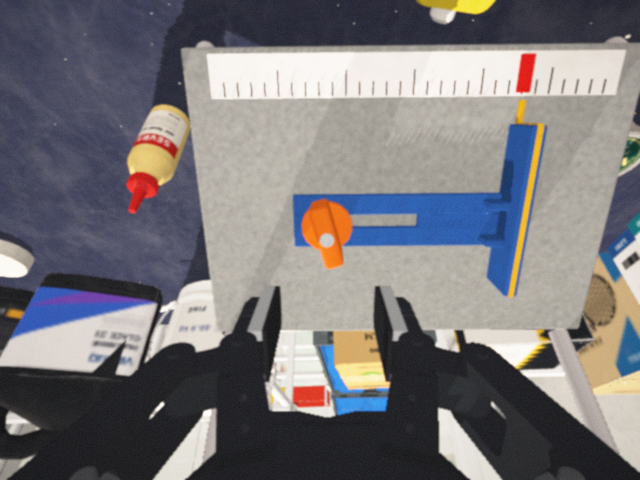

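Pointer (520,110) is in the red mark (526,72), offset about 0.1 mm. The knob stands 159° (2.78 rad) past its start and about 5 mm lower. Bottle and gauge are undisturbed and the gripper is clear.

```bash
python3 -c "
from h import *
print(workorder.job_done())"
```

```text
the job is handed in; nothing more can be done
None
```

The job is handed in: the pointer stands in the red mark to within about 1 mm, the knob is turned clockwise to its hard stop (about 2.8 rad), and the gripper is clear; the judge returned no verdict.

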